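# Set stock to length against a flip stop

## Robot

A 6-joint arm with a two-finger parallel gripper is mounted at the origin on a cart in front of the work surface, level with it; the furniture and walls round the work are solid. World frame = base frame: x ahead of the robot, y to its left, z up, the work surface at z = 0. Lengths are in m, angles in rad, forces in N, time in s.
With the tool pointing down it reaches from about 0.425 to 0.95 m from the base axis. Payload 3.5 kg.
Tool frame: the origin (TCP) lies at the very end of the fingers, on their centre line; the grasp point (between the pads) lies 19 mm behind it; z points along the fingers, y is the line along which they close (so a half turn about z gives the same grasp; the last joint's range is limited). The gripper opens to 85 mm and grips with 20 to 120 N. Pads are 22 mm wide; open, the fingers measure 114 mm over their backs; the gripper's body (76 mm by 85 mm) begins 54 mm behind the grasp point. The pads swing forward as they close: fully open they stand 13 mm farther back than shut.
Start: joints at [-0.15, 0.286, 1.577, -0, 1.279, -0.15], TCP at [0.675, 0, 0.231] pointing down, gripper open.
Joint ranges: [-2.77, 2.77], [-0.9, 2.22], [0.21, 2.48], [-1.53, 4.67], [0.24, 2.81], [-2.84, 2.84]. Speed limits (rad/s): [2.79, 2.79, 3.14, 3.14, 3.14, 3.14].

## Interface

Orientations are given as a unit quaternion [x, y, z, w].
In Python, from plant import ctrl, camrig, workorder gives the robot as it stands (ctrl), with the cameras (camrig) and the job (workorder).
- The arm moves only by the tool inch_along, called as a command line: name --argument value ..., lists and objects as JSON in quotes. Schema: {"type":"object","properties":{"offsets":{"type":"array","items":{"type":"number"},"minItems":7,"maxItems":70},"force":{"type":"number"},"only":{"type":"string"},"quiet":{"type":"boolean"},"lines":{"type":"string"}},"required":["offsets"],"additionalProperties":false}. offsets is one flat list of numbers that holds 1 to 10 rows one after another, with no inner brackets; each row has 7 numbers: dx, dy, dz in parts of the range, where 1.0 means 0.8 m, then a rotation vector rx, ry, rz in parts of the range, where 1.0 means 4 rad, then the opening from 0.0 (shut) to 1.0 (fully open); each row is the pose to reach, as a shift and turn from the pose commanded when the call began, along the tool's axes at that moment; what a row does not reach only later rows make up. A row lasts 1/8 s, in which the tool goes at most 0.0625 m and 0.188 rad, less where a joint would pass 70% of its speed; a pose out of reach is approached as far as the arm can. The fingers move at their own pace and stop on an object; force is the grip in N (left out, the last holds). Time passes only in rows, so rows that do not move let the fingers close. The tool returns the time, the measured TCP pose, the force, the opening and the grip force at its end. only (a regular expression) keeps the lines of the reply that match it, lines (a string "A,B") keeps lines A to B, and quiet returns only ok. A shift or turn number past 1, either way, is cut back to 1. Input that does not fit is refused with a message, and nothing moves.
- ctrl.get_state(): the state, without advancing time (a new reading comes with each control period).
- camrig.read_camera(name): name is "scene" or "side" or "wrist"; returns a dict with "pixels" (384x512x3 uint8, red, green, blue), "camera_matrix" (3x3 intrinsics, pixels), "xyz" and "orientation" of the camera in the world. Camera axes: x right, y down, z forward; pixel columns grow to the right and rows downward; lengths in m; the calibration is good to about 2 mm. The wrist camera is an equidistant fisheye: a pixel r from the principal point sees the ray r / f radians off the axis. A picture is of the moment at which its call begins. There is no depth.
- workorder.sign_off(): hands the job in; it is judged then, once.
The state is a dict: "time": time; "qpos": joint angles; "dq": joint speeds; "joint_efforts": joint torques, N m; "eef_pos": TCP position; "tcp_rot": TCP orientation; "contact_force": force on the tool from outside, world axes, zero at the start; "wrist_torque": the same for the moment, N m; "opening": opening from 0.0 (shut) to 1.0 (fully open); "finger_force": force on a finger pad.
Only numpy, scipy, OpenCV 4.12 (cv2) and the standard library are available. Lean on these libraries where they do the work, as an engineer would, in place of code of your own. Each camera call takes 0.05 s, during which the arm holds its last target. There are 200 camera calls.

## Task

Take the finished short beech block off the saw board and lay it flat on the bench beside the board, and flip the red stop fully down. Then lay the long beech block flat on the board, snug along the fence, with its end butted against the stop's face on the saw-cut side, and flip the stop fully up again, leaving the long block where it was gauged, ready to saw. Do not shift the stop along the fence, and leave the jars and the tin alone.

Things in the scene. Friction and masses are not known exactly. Their poses are not given: they have to be found in the camera images.
- saw_board: Fixed saw board: plywood bed 18 mm thick, aluminium fence along its far edge. Origin: centre of underside; x across, towards the fence; y along the fence, left; z up. Bed top z = 18 mm, x -65 to 60, y -115 to 115 mm. Fence: full-length low bar, x 30 (straight front face) to 60 mm, top z = 34 mm (16 above the bed). A saw cut is marked across it at y = +55 mm.
- stop_hinge (a point): Hinge line of the red flip stop, along board y; 66 mm above the bench, 18 mm behind the fence face; axes as the board's. Carried by a dark steel carriage clamped on the fence (34 x 44 mm, two cheeks 29 mm wide over all along y, up to 76 mm above the bench), set elsewhere along the fence each time; it holds against over 50 N.
- gauge (a point): Point where fence face and bed meet, in the plane of the gauging face of the stop when down (its face towards the saw cut, board +y). Does not move with the flip; axes as the board's. The long block belongs at x -42 to 0, y 0 to 155 mm, z = 0 (on the bed) of this frame.
- stop (a joint): Angle of the red flip stop: 0 = fully down (bar level, towards the robot; foot hangs in front of the fence, 4 mm above the bed), 1.57 = bar upright, 1.95 = fully up, leaning back. The hinge is stiff (0.08 N m): the stop stays wherever it is left.
- stop_lug (a point): Middle of the raised lug at the free end of the red stop, 95 mm from the hinge along the bar and 10 mm above the bar's centre line; stop down: 76 mm above the bench, 77 mm in front of the fence face. Moves with the stop. Bar (105 x 14 mm), lug (20 x 27 mm) and foot (24 to 68 mm from the hinge, 44 mm down) are 14 mm thick along board y; can be pinched there from above at any angle.
- stock: Long beech packing block, 155 x 42 x 34 mm, 0.15 kg, lying on the bench in front of the board. Origin: centre of the underside; x along its length, y across, z up.
- piece: Short finished beech block, 110 x 36 x 30 mm, 0.12 kg, lying on the board's bed at the start. Origin: centre of the underside; x along its length, y across, z up.
- jar_orange: Glass jar with orange lid, 64 mm across, 77 mm high; bystander. Origin: centre of the underside.
- tin_round: Round cream tin, 57 mm across, 28 mm high; bystander. Origin: centre of the underside.
- jar_low: Low glass jar with pale lid, 72 mm across, 52 mm high; bystander. Origin: centre of the underside.
- lamp_shade (a point): Middle of the lower rim of the fixed gooseneck lamp's shade: 100 mm across at the rim, solid from z = 180 to 270 mm; the neck rises from it towards the lamp's foot at x = 710, y = 220 mm in one upright arch, up to z = 410 mm. The lamp stands to the left of the work: do not run the arm into it.

How it is judged:
On the way, in this order (a step that is already met when the one before it is completed fails the run):
1. the short block lies flat on the bench off the board, and the stop is fully down (height (world z) of piece below 0.008 m and angle between piece's own z axis and vertical below 0.1 rad and value of joint stop below 0.06 rad), for 0.2 s.
2. the long block lies flat on the board, along the fence and with its end at the stop, while the stop is down (y of stock in the frame of gauge between 0.075 and 0.082 m and x of stock in the frame of gauge between -0.0245 and -0.0175 m and z of stock in the frame of gauge between -0.003 and 0.003 m and angle between the x axis of stock and the y axis of saw_board, either way round below 0.05 rad and angle between stock's own z axis and vertical below 0.05 rad and value of joint stop below 0.06 rad), for 0.3 s.
At the end, for the whole second after the job is handed in: The stop is up past upright (over 1.6 rad); the long block lies at rest flat on the bed, its side within 3.5 mm of the fence and its end within about 3.5 mm of the gauging plane, square to within 0.05 rad; the short block lies flat and at rest on the bench, off the board (y of stock in the frame of gauge between 0.075 and 0.082 m and x of stock in the frame of gauge between -0.0245 and -0.0175 m and z of stock in the frame of gauge between -0.003 and 0.003 m and angle between the x axis of stock and the y axis of saw_board, either way round below 0.05 rad and angle between stock's own z axis and vertical below 0.05 rad and height (world z) of piece below 0.008 m and angle between piece's own z axis and vertical below 0.1 rad and value of joint stop above 1.6 rad and linear speed of each of stock, piece below 0.02 m/s); the robot touches nothing.
It fails at once if the jar with the orange lid is shifted by more than 20 mm or tipped (distance of jar_orange from where it was at the start of the episode above 0.02 m or angle between jar_orange's own z axis and vertical above 0.35 rad).
It fails at once if the round tin is shifted by more than 20 mm or tipped (distance of tin_round from where it was at the start of the episode above 0.02 m or angle between tin_round's own z axis and vertical above 0.35 rad).
It fails at once if the low jar is shifted by more than 20 mm or tipped (distance of jar_low from where it was at the start of the episode above 0.02 m or angle between jar_low's own z axis and vertical above 0.35 rad).
It fails at once if the stop's carriage is shifted along the fence by more than 4 mm (distance of stop_hinge from where it was at the start of the episode above 0.004 m).
It also fails if it takes over 72 s, if anything falls off the work surface, if the arm or the gripper's body presses on something with over 40 N, if the wrist force passes 120 N, or if a joint passes its speed limit or range.

## Working session

There is one attempt and no reset: what is moved stays moved. The work goes in short steps, Python scripts to look and compute and a tool call to move; the robot and the scene stay as the last step left them, time stands still between calls to the robot, and variables do not carry over. Pictures are saved under pics/ and viewed, at most 10 in all, crops included, and the job is handed in when it is done.

```bash
ls; mkdir -p pics; cat > h.py <<'E'
import numpy as np, cv2
from scipy.spatial.transform import Rotation as R
from plant import ctrl, camrig, workorder
def snap(n,f):
    c=camrig.read_camera(n); cv2.imwrite(f'pics/{f}.png',c['pixels'][:,:,::-1])
    np.savez(f'pics/{f}.npz',K=c['camera_matrix'],t=c['xyz'],q=c['orientation'],fish=(n=='wrist')); return c
def ray(f,u,v):
    d=np.load(f'pics/{f}.npz'); K=d['K']; x=(u-K[0,2])/K[0,0]; y=(v-K[1,2])/K[1,1]
    if d['fish']:
        r=np.hypot(x,y); s=np.sin(r)/max(r,1e-9); p=np.array([x*s,y*s,np.cos(r)])
    else: p=np.array([x,y,1.])
    return d['t'],R.from_quat(d['q']).apply(p/np.linalg.norm(p))
def atz(f,u,v,z):
    t,p=ray(f,u,v); return t+p*(z-t[2])/p[2]
def tri(*o):
    A=0;b=0;L=[ray(*x) for x in o]
    for t,p in L:
        M=np.eye(3)-np.outer(p,p); A=A+M; b=b+M@t
    X=np.linalg.solve(A,b); return X,[np.linalg.norm((np.eye(3)-np.outer(p,p))@(X-t)) for t,p in L]
def proj(f,X):
    d=np.load(f'pics/{f}.npz');K=d['K']; p=R.from_quat(d['q']).inv().apply(np.array(X)-d['t'])
    if d['fish']:
        r=np.hypot(p[0],p[1]); th=np.arctan2(r,p[2]); m=p[:2]/r*th
    else: m=p[:2]/p[2]
    return m*[K[0,0],K[1,1]]+[K[0,2],K[1,2]]
E
python3 - <<'E'
from h import *
for n in ['scene','side','wrist']:
    c=snap(n,n+'0'); print(n,c['xyz'],c['orientation'],c['camera_matrix'][0])
s=ctrl.get_state(); print(s['tcp_rot'],s['eef_pos'],s['time'])
a=[cv2.imread(f'pics/{n}0.png') for n in ['scene','side']]
cv2.imwrite('pics/sc.png',cv2.resize(a[0],(800,600),interpolation=cv2.INTER_CUBIC));cv2.imwrite('pics/si.png',cv2.resize(a[1],(800,600),interpolation=cv2.INTER_CUBIC))
cv2.imwrite('pics/wr.png',cv2.resize(cv2.imread('pics/wrist0.png'),(800,600),interpolation=cv2.INTER_CUBIC))
E
```

```text
pics
plant.py
scene [ 0.17009846 -0.74466586  0.59451012] [ 0.84514512 -0.23573414  0.13518234 -0.46030955] [391.44531155   0.         251.22558208]
side [0.36157118 0.76932905 0.53994127] [-0.09075368  0.82645948 -0.55345974  0.04909992] [398.87539485   0.         255.60994433]
wrist [0.67579487 0.07633887 0.37154321] [ 9.88789907e-01  4.57322759e-04 -1.07015512e-03  1.49308957e-01] [297.31863964   0.         256.60821422]
[ 7.07095857e-01  7.07117094e-01 -5.33820945e-04 -7.61705409e-04] [6.74482986e-01 1.29969160e-04 2.30233320e-01] 0.15
```

View pics/sc.png

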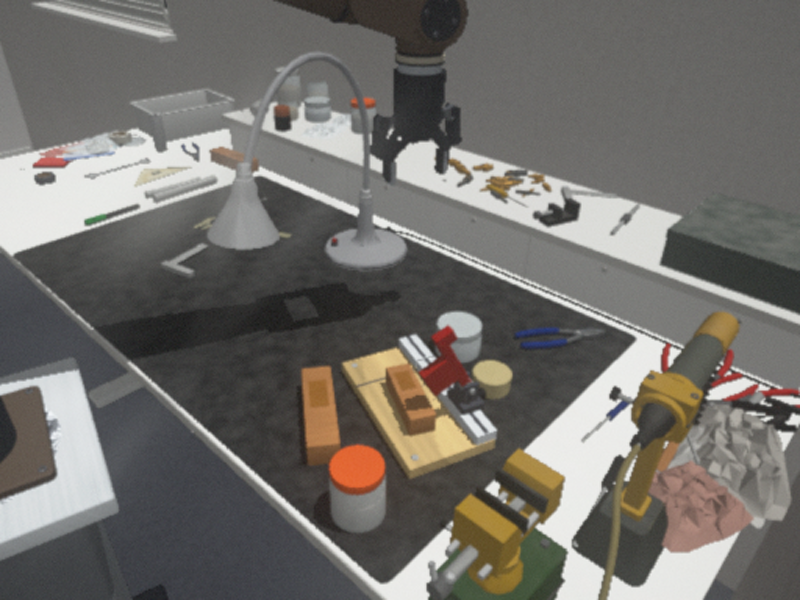

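View pics/si.png

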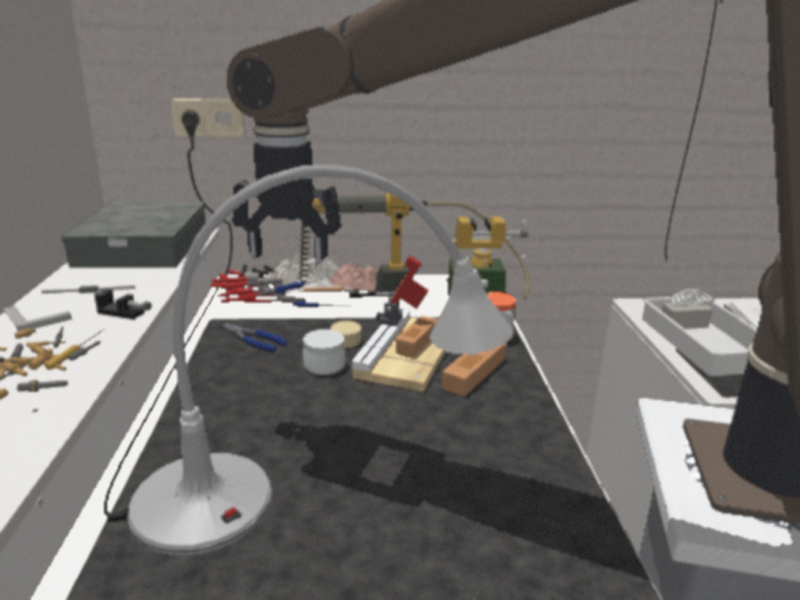

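View pics/wr.png

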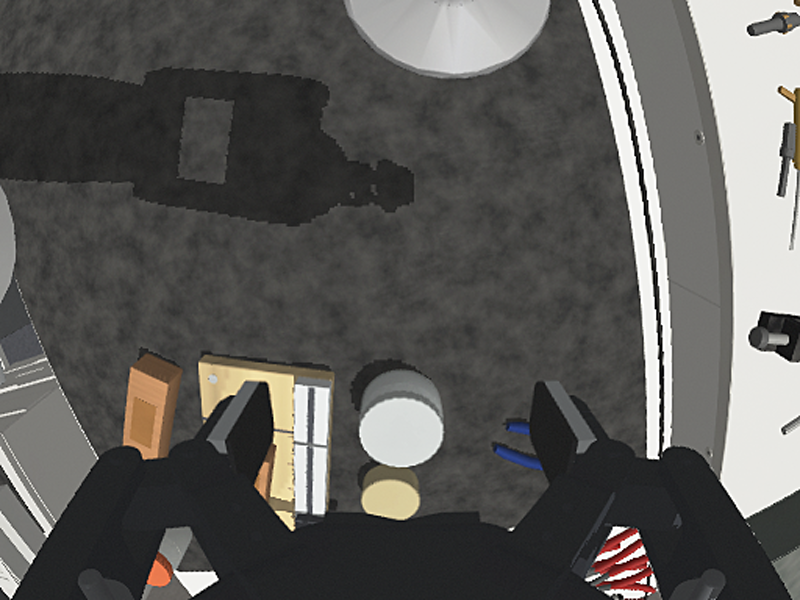

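Scene view (800×600): long block at about (320,415), short block at (410,397), board corners at (342,362), (410,472) and (495,435), stop up with its lug at (443,332). The orange jar is at (357,490), the tin at (492,378) and the low jar at (460,335). The lamp shade is well to the left.

```bash
python3 - <<'E'
from h import *
k=1.5625
def p(n,u,v,z): print(n,atz('scene0',u/k,v/k,z).round(3))
p('bL',342,362,.018);p('bN',410,472,.018);p('bR',495,440,.018);
p('orange',357,465,.077);p('tin',492,371,.028);p('lowjar',460,325,.052)
for u,v in [(302,370),(333,367),(340,440),(307,445)]: p('stock',u,v,.034)
for u,v in [(387,368),(408,364),(435,405),(407,412)]: p('piece',u,v,.048)
p('lug',443,332,.15)
w=lambda n,u,v,z: print(n,atz('wrist0',u/k,v/k,z).round(3))
w('bL',200,357,.018);w('bfar',333,375,.018);w('jar',400,432,.052);w('tin',390,497,.028)
w('stock',145,353,.034);w('stock',181,366,.034)
w('lamp foot',447,0,0)
print(tri(('scene0',342/k,362/k),('wrist0',200/k,357/k)))
print(tri(('scene0',244/k,235/k),('side0',467/k,335/k)))
E
```

```text
bL [ 0.489 -0.093  0.018]
bN [ 0.461 -0.324  0.018]
bR [ 0.584 -0.336  0.018]
orange [ 0.386 -0.329  0.077]
tin [ 0.661 -0.234  0.028]
lowjar [ 0.669 -0.143  0.052]
stock [ 0.422 -0.098  0.034]
stock [ 0.463 -0.115  0.034]
stock [ 0.406 -0.248  0.034]
stock [ 0.367 -0.234  0.034]
piece [ 0.52  -0.171  0.048]
piece [ 0.55  -0.179  0.048]
piece [ 0.535 -0.268  0.048]
piece [ 0.496 -0.261  0.048]
lug [ 0.551 -0.253  0.15 ]
bL [ 0.496 -0.085  0.018]
bfar [ 0.617 -0.098  0.018]
jar [ 0.674 -0.133  0.052]
tin [ 0.665 -0.225  0.028]
stock [ 0.448 -0.076  0.034]
stock [ 0.484 -0.087  0.034]
lamp foot [0.711 0.213 0.   ]
(array([ 0.49241745, -0.08701082,  0.01222256]), [np.float64(0.0007987625335690644), np.float64(0.0007987625335691129)])
(array([0.41342275, 0.05872544, 0.18468136]), [np.float64(0.002243592223335398), np.float64(0.002243592223335572)])
```

Careful with the scale: shifts go in shares of 0.8 m and turns go in shares of 4 rad. That gives: -0.33 m / 0.8 = -0.4125, -0.13 m / 0.8 = -0.1625.

inch_along --offsets '[-0.075,-0.025,-0.0125,0,0,0,1,-0.15,-0.05,-0.025,0,0,0,1,-0.2125,-0.075,-0.0375,0,0,0,1,-0.275,-0.1063,-0.05,0,0,0,1,-0.3375,-0.1313,-0.0625,0,0,0,1,-0.4,-0.1563,-0.0625,0,0,0,1,-0.4125,-0.1625,-0.0625,0,0,0,1,-0.4125,-0.1625,-0.0625,0,0,0,1]'

```text
time: 1.15
eef_pos: [0.5446, -0.3301, 0.2807]
tcp_rot: [0.708, 0.707, 0.0, -0.001]
contact_force: [0.3, 0.9, 0.3]
opening: 0.999
finger_force: 0.0
```

```bash
python3 - <<'E'
from h import *
c=snap('wrist','w1');print(c['xyz'])
cv2.imwrite('pics/w1b.png',cv2.resize(cv2.imread('pics/w1.png'),(800,600),interpolation=cv2.INTER_CUBIC))
E
```

```text
[ 0.54586285 -0.25407544  0.42227475]
```

View pics/w1b.png

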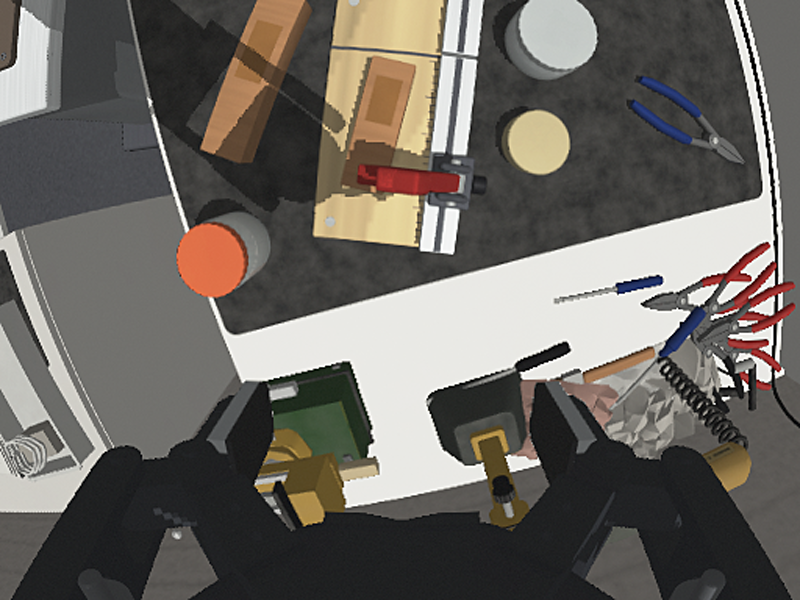

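Wrist view 1: stock at (255,80), piece at (380,125) with its near end under the leaning red stop (lug at 365,180, carriage at 450,180). Orange lid at (212,260), board's near corner at (314,236). The stop is partway over. I'll take a second view further +y.

Scaled: 0.095 m / 0.8 = 0.1188, 0.05 m / 0.8 = 0.0625.

inch_along --offsets '[0.0625,0,0,0,0,0,1,0.1188,0,0,0,0,0,1,0.1188,0,0,0,0,0,1,0.1188,0,0,0,0,0,1]'

```text
time: 1.7
eef_pos: [0.5455, -0.2339, 0.2815]
tcp_rot: [0.706, 0.708, -0.0, 0.0]
contact_force: [0.2, -0.3, -1.0]
opening: 1.003
finger_force: 0.0
```

```bash
python3 - <<'E'
from h import *
c=snap('wrist','w2');print(c['xyz'])
im=cv2.imread('pics/w2.png'); a=im[20:260,60:330]
cv2.imwrite('pics/w2b.png',cv2.resize(a,None,fx=2.5,fy=2.5,interpolation=cv2.INTER_CUBIC))
im=cv2.imread('pics/w1.png'); a=im[0:200,105:335]
cv2.imwrite('pics/w1c.png',cv2.resize(a,None,fx=3,fy=3,interpolation=cv2.INTER_CUBIC))
E
```

```text
[ 0.54637614 -0.15756501  0.42288397]
```

View pics/w2b.png

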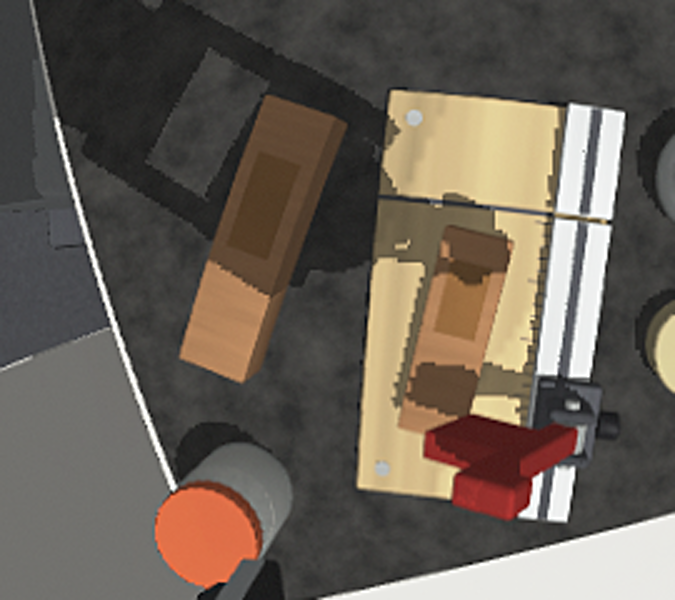

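View pics/w1c.png

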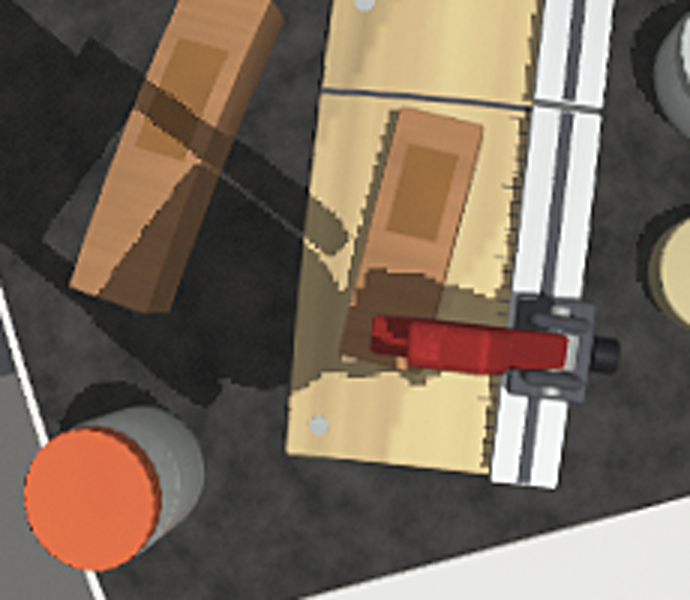

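View 2 (crop ×2.5): board corners (358,489) and (389,90), saw cut (378,197), piece top (449,226)–(400,428), stock top-left edge (268,95)–(180,358) and the stop raised around (490,495). View 1 crop gives the matching points. Now triangulating.

```bash
cat > m.py <<'E'
from h import *
a=lambda u,v:('w2',u/2.5+60,v/2.5+20)
b=lambda u,v:('w1',u/3+105,v/3)
E
python3 - <<'E'
from m import *
def T(n,A,B):
    X,r=tri(a(*A),b(*B)); print(n,X.round(4),np.round(r[0],4)); return X
T('corner',(358,489),(288,453)); T('cutL',(378,197),(322,90)); T('fenceNearOut',(570,522),(557,487)); T('cutfar',(611,222),(602,108))
T('cutfence',(552,212),(535,103));T('fenceNearIn',(528,518),(491,483))
T('pieceFL',(449,226),(402,107));T('pieceFR',(512,240),(483,126));T('pieceNL',(400,428),(343,353));T('stockNL',(180,358),(70,287))
T('screw',(382,468),(319,426))
for n,P,z in [('corner',a(358,489),.018),('NL',a(389,90),.018),('cutL',a(378,197),.018),('corner1',b(288,453),.018),('cut1',b(322,90),.018)
 ,('fN',b(491,483),.034),('fF',a(568,103),.034),('fcut',b(535,103),.034),('pFL',b(402,107),.048),('pFR',b(483,126),.048),('pNL',b(343,353),.048),('pNL2',a(400,428),.048),('pFL2',a(449,226),.048),('pFR2',a(512,240),.048),
 ('sFL',a(268,95),.034),('sNL',a(180,358),.034),('sNR',a(243,382),.034),('sNL1',b(70,287),.034),('cheek1',b(508,390),.076),('cheek1b',b(520,293),.076),('cheek2',b(575,405),.076),('jar',b(92,500),.077)]: print(n,atz(*P,z).round(4))
E
```

```text
corner [ 0.4686 -0.3171  0.0206] 0.0002
cutL [ 0.4861 -0.1501  0.0212] 0.0005
fenceNearOut [ 0.5911 -0.3302  0.037 ] 0.0005
cutfar [ 0.6079 -0.163   0.0398] 0.0002
cutfence [ 0.5795 -0.1587  0.0261] 0.0012
fenceNearIn [ 0.5646 -0.3289  0.0347] 0.0031
pieceFL [ 0.5246 -0.1659  0.0478] 0.0007
pieceFR [ 0.5572 -0.1733  0.0418] 0.0003
pieceNL [ 0.499  -0.2704  0.0509] 0.0003
stockNL [ 0.3703 -0.2344  0.0336] 0.0
screw [ 0.4829 -0.3054  0.0164] 0.0002
corner [ 0.4679 -0.3181  0.018 ]
NL [ 0.4913 -0.091   0.018 ]
cutL [ 0.4851 -0.15    0.018 ]
corner1 [ 0.4683 -0.3175  0.018 ]
cut1 [ 0.4862 -0.1493  0.018 ]
fN [ 0.5615 -0.3292  0.034 ]
fF [ 0.5855 -0.1008  0.034 ]
fcut [ 0.58   -0.1606  0.034 ]
pFL [ 0.5239 -0.166   0.048 ]
pFR [ 0.5572 -0.1746  0.048 ]
pNL [ 0.4989 -0.2705  0.048 ]
pNL2 [ 0.4983 -0.2713  0.048 ]
pFL2 [ 0.5253 -0.1659  0.048 ]
pFR2 [ 0.5567 -0.173   0.048 ]
sFL [ 0.4285 -0.0922  0.034 ]
sNL [ 0.3705 -0.2344  0.034 ]
sNR [ 0.4081 -0.2489  0.034 ]
sNL1 [ 0.3705 -0.2345  0.034 ]
cheek1 [ 0.5662 -0.2841  0.076 ]
cheek1b [ 0.5705 -0.2463  0.076 ]
cheek2 [ 0.5925 -0.2897  0.076 ]
jar [ 0.3938 -0.3257  0.077 ]
```

```bash
cat > stopfit.py <<'E'
from m import *
from scipy.optimize import minimize
O=np.array([.5445,-.2100,0]); ex=np.array([.9948,-.1018,0]); ey=np.array([.1018,.9948,0]); ez=np.array([0,0,1.])
B=lambda x,y,z: O+x*ex+y*ey+z*ez
boxes=[(0,.105,-.007,.007),(.085,.105,-.0035,.0235),(.024,.068,-.044,0)]
def mask(im):
    h=cv2.cvtColor(im,cv2.COLOR_BGR2HSV); return (((h[...,0]<6)|(h[...,0]>172))&(h[...,1]>150)&(h[...,2]>30)).astype(np.uint8)
def render(f,s,th,S=4):
    m=np.zeros((384*S,512*S),np.uint8)
    for r0,r1,h0,h1 in boxes:
        P=[]
        for r in (r0,r1):
            for h in (h0,h1):
                for w in (-.007,.007):
                    P.append(proj(f,B(.048-r*np.cos(th)-h*-np.sin(th)*-1 if 0 else .048-r*np.cos(th)+h*np.sin(th), s+w, .066+r*np.sin(th)+h*np.cos(th))))
        cv2.fillConvexPoly(m,cv2.convexHull(((np.array(P)+.5)*S-.5).astype(np.float32)).round().astype(np.int32),1)
    return cv2.resize(m.astype(np.float32),(512,384),interpolation=cv2.INTER_AREA)
def fit(views,x0):
    M={}
    for f in views:
        k=mask(cv2.imread(f'pics/{f}.png')).astype(np.float32); r=render(f,*x0)>0; k[~(cv2.dilate(r.astype(np.uint8),np.ones((41,41)))>0)]=0; M[f]=k
    c=lambda x:sum(np.abs(M[f]-render(f,*x)).sum()/M[f].sum() for f in views)
    g=min(((c((x0[0]+d,t)),x0[0]+d,t) for d in np.arange(-.02,.021,.004) for t in x0[1]+np.arange(-.8,.81,.1)))
    r=minimize(c,g[1:],method='Nelder-Mead',options=dict(initial_simplex=[g[1:],(g[1]+.003,g[2]),(g[1],g[2]+.05)],xatol=1e-4))
    return r.x,[np.abs(M[f]-render(f,*r.x)).sum()/M[f].sum() for f in views]
E
python3 - <<'E'
from stopfit import *
for v in (['w1'],['w2'],['w1','w2'],['w1','w2','scene0']): print(v,fit(v,(-.055,1.3)))
x,_=fit(['w1','w2'],(-.055,1.3)); th=x[1]
for r,h in((.095,.01),(.105,.0235)): print(B(.048-r*np.cos(th)+h*np.sin(th),x[0],.066+r*np.sin(th)+h*np.cos(th)))
E
```

```text
['w1'] (array([-0.05337897,  1.06882782]), [np.float32(0.15559967)])
['w2'] (array([-0.05422766,  1.04455261]), [np.float32(0.2299267)])
['w1', 'w2'] (array([-0.05340513,  1.06162728]), [np.float32(0.15991238), np.float32(0.22960098)])
['w1', 'w2', 'scene0'] (array([-0.05344854,  1.02008309]), [np.float32(0.16429354), np.float32(0.23611563), np.float32(0.487105)])
[ 0.54943273 -0.26418854  0.15382376]
[ 0.55630978 -0.26489229  0.16913585]
```

Stop fit: centre at board y ≈ −0.0535, angle ≈ 1.05 rad. Piece centre is (0.528,−0.222). I'll approach the piece at its +y part, clear of the stop.

Scaled: 0.18 m / 0.8 = 0.225, 0.041 m / 0.8 = 0.0513, 0.243 rad / 4 = 0.0608.

inch_along --offsets '[0.05,-0.0131,0.0375,0,0,0.0375,0.55,0.0513,-0.0131,0.1125,0,0,0.0608,0.55,0.0513,-0.0131,0.1875,0,0,0.0608,0.55,0.0513,-0.0131,0.225,0,0,0.0608,0.55,0.0513,-0.0131,0.225,0,0,0.0608,0.55]' --force 30

```text
time: 2.38
eef_pos: [0.5325, -0.1936, 0.098]
tcp_rot: [0.788, 0.616, -0.001, -0.003]
contact_force: [-0.0, -1.0, -0.7]
opening: 0.553
finger_force: 0.0
```

```bash
python3 - <<'E'
from h import *
c=snap('wrist','w3')
s=ctrl.get_state();print(s['eef_pos'],R.from_quat(s['tcp_rot']).as_matrix().round(4))
cv2.imwrite('pics/w3b.png',cv2.resize(cv2.imread('pics/w3.png'),(800,600),interpolation=cv2.INTER_CUBIC))
E
```

```text
[ 0.53415629 -0.19441753  0.10061274] [[ 2.414e-01  9.704e-01 -1.800e-03]
 [ 9.704e-01 -2.414e-01  1.000e-03]
 [ 5.000e-04 -2.000e-03 -1.000e+00]]
```

View pics/w3b.png

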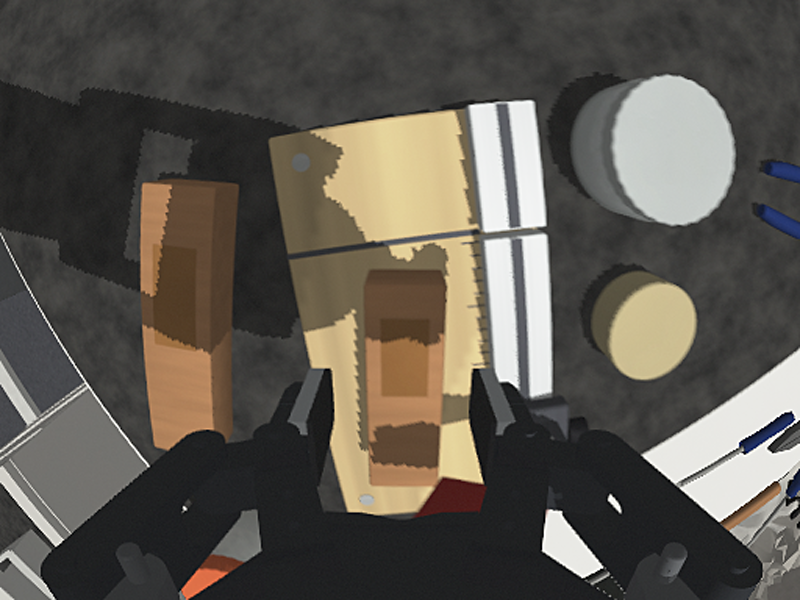

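The piece (365–445 px) sits centred and parallel between the fingers (330–472). Descending and closing.

Scaled: 0.068 m / 0.8 = 0.085, 0.05 m / 0.8 = 0.0625.

inch_along --offsets '[0,0.0013,0.0625,0,0,0,0.55,0,0.0013,0.085,0,0,0,0.55,0,0.0013,0.085,0,0,0,0.55,0,0.0013,0.085,0,0,0,0.2,0,0.0013,0.085,0,0,0,0.2,0,0.0013,0.085,0,0,0,0.2]' --force 40

```text
time: 3.18
eef_pos: [0.5369, -0.195, 0.0353]
tcp_rot: [0.788, 0.616, 0.001, 0.002]
contact_force: [-0.0, 0.5, 4.3]
opening: 0.41
finger_force: 40.8
```

Scaled: 0.204 m / 0.8 = 0.255, 0.03 m / 0.8 = 0.0375.

inch_along --offsets '[0,0,-0.01,0,0,0,0.2,0.0375,-0.005,-0.0113,0,0,0,0.2,0.1,-0.0138,-0.025,0,0,0,0.2,0.1688,-0.0213,-0.0313,0,0,0,0.2,0.2375,-0.0288,-0.0313,0,0,0,0.2,0.255,-0.0306,-0.0188,0,0,0,0.2,0.255,-0.0306,0.0063,0,0,0,0.2,0.255,-0.0306,0.0175,0,0,0,0.2,0.255,-0.0306,0.0213,0,0,0,0.2,0.255,-0.0306,0.0213,0,0,0,0.2]'

```text
time: 4.42
eef_pos: [0.559, 0.0088, 0.0171]
tcp_rot: [0.788, 0.615, -0.002, -0.003]
contact_force: [-7.2, 2.4, 14.1]
opening: 0.407
finger_force: 41.0
```

inch_along --offsets '[0,0,0,0,0,0,0.2,0,0,0,0,0,0,0.6,0,0,0,0,0,0,0.6,0,0,-0.0625,0,0,0,0.6,0,0,-0.1375,0,0,0,0.6,-0.025,0.0063,-0.2125,0,0,0,0]'

```text
time: 5.18
eef_pos: [0.5603, -0.0105, 0.1863]
tcp_rot: [0.787, 0.617, -0.0, -0.0]
contact_force: [0.4, 0.2, -0.7]
opening: 0.405
finger_force: 0.0
```

Piece placed. Now to a point above the stop's lug, fingers shut.

Scaled: -0.249 m / 0.8 = -0.3113, 0.0503 m / 0.8 = 0.0629, -0.14 rad / 4 = -0.035.

inch_along --offsets '[-0.0625,0.0125,-0.015,0,0,-0.0125,0,-0.125,0.025,-0.0175,0,0,-0.025,0,-0.2,0.04,-0.0175,0,0,-0.035,0,-0.2688,0.0538,-0.0175,0,0,-0.035,0,-0.3113,0.0629,-0.0175,0,0,-0.035,0,-0.3113,0.0629,-0.0175,0,0,-0.035,0]'

```text
time: 5.92
eef_pos: [0.549, -0.2673, 0.1986]
tcp_rot: [0.744, 0.668, -0.0, -0.0]
contact_force: [0.2, 0.9, -0.5]
opening: -0.001
finger_force: 0.0
```

```bash
python3 - <<'E'
from stopfit import *
s=[ctrl.get_state() for _ in range(3)][-1];p=np.array(s['eef_pos']);print(p,(p-O)@ex,(p-O)@ey,R.from_quat(s['tcp_rot']).as_matrix().round(3)[:, :2],s['opening'])
E
```

```text
[ 0.54897041 -0.26725153  0.19856587] 0.010275373960447249 -0.05649873519768759 [[ 0.107  0.994]
 [ 0.994 -0.107]
 [ 0.    -0.001]] -0.0010702290476378756
```

Scaled: 0.111 m / 0.8 = 0.1388, -0.055 m / 0.8 = -0.0688.

inch_along --offsets '[0.0038,0.0025,0.0288,0,0,0,0,0.0038,-0.0188,0.05,0,0,0,0,0.0038,-0.0475,0.0763,0,0,0,0,0.0038,-0.065,0.1063,0,0,0,0,0.0038,-0.0688,0.1275,0,0,0,0,0.0038,-0.0688,0.1363,0,0,0,0,0.0038,-0.0688,0.1388,0,0,0,0]'

```text
time: 6.8
eef_pos: [0.4758, -0.2517, 0.0827]
tcp_rot: [0.74, 0.672, -0.016, -0.024]
contact_force: [-50.7, -1.5, 22.5]
opening: -0.003
finger_force: 25.9
```

Scaled: -0.13 m / 0.8 = -0.1625, -0.03 m / 0.8 = -0.0375.

inch_along --offsets '[0,-0.025,0,0,0,0,0,0,-0.05,0,0,0,0,0,0,-0.05,-0.05,0,0,0,0,0,-0.05,-0.125,0,0,0,0,0.0375,-0.0375,-0.1625,0,0,0,0,0.0375,-0.0375,-0.1625,0,0,0,0]'

```text
time: 7.55
eef_pos: [0.4704, -0.2219, 0.2216]
tcp_rot: [0.741, 0.671, 0.001, 0.003]
contact_force: [-0.2, -0.1, -1.2]
opening: 0.003
finger_force: 0.0
```

```bash
python3 - <<'E'
from stopfit import *
for n in ['wrist','scene','side']: snap(n,n[0]+'4')
cv2.imwrite('pics/w4b.png',cv2.resize(cv2.imread('pics/w4.png')[60:384,60:420],None,fx=1.6,fy=1.6))
a=cv2.imread('pics/s4.png'); snap('scene','sc4'); a=cv2.resize(cv2.imread('pics/sc4.png')[190:330,170:340],None,fx=3,fy=3,interpolation=2)
w=cv2.resize(cv2.imread('pics/w4.png')[120:384,60:330],None,fx=1.05,fy=1.05)
h=max(a.shape[0],w.shape[0]); z=np.zeros((h,a.shape[1]+w.shape[1],3),np.uint8); z[:a.shape[0],:a.shape[1]]=a; z[:w.shape[0],a.shape[1]:]=w; cv2.imwrite('pics/c4.png',z); print(z.shape)
for v in (['sc4'],['w4'],['sc4','w4']): print(v,fit(v,(-.053,.6)))
print(fit(['scene0'],(-.053,1.0)))
E
```

```text
(420, 794, 3)
['sc4'] (array([-0.04884766, -0.11728516]), [np.float32(0.5183692)])
['w4'] (array([-0.057, -0.15 ]), [np.float32(0.26008773)])
['sc4', 'w4'] (array([-0.05339844, -0.02363281]), [np.float32(0.53517026), np.float32(0.26717836)])
(array([-0.05216797,  0.99882812]), [np.float32(0.4679368)])
```

View pics/c4.png

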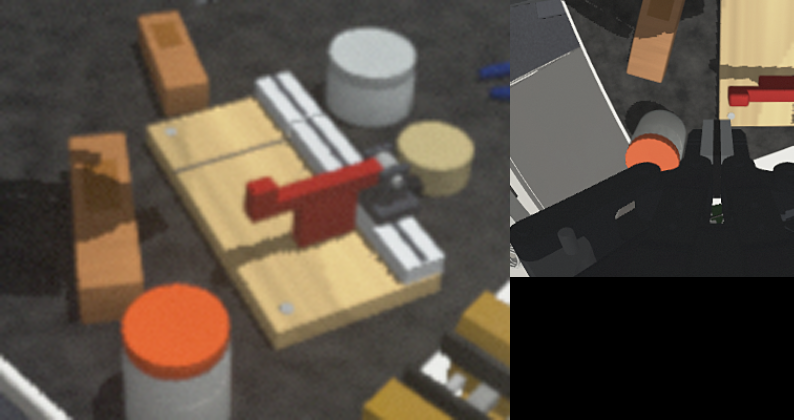

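The scene shows the stop down, or nearly so, with the lug at (262,198) and the foot close to the bed; the piece lies flat beyond the board at (172,60). I'll confirm by fitting from another wrist view and pressing straight down on the lug.

Scaled: -0.11 m / 0.8 = -0.1375, -0.08 m / 0.8 = -0.1.

inch_along --offsets '[-0.0375,-0.0125,-0.025,0,0,0,0,-0.1,-0.0125,-0.05,0,0,0,0,-0.1375,-0.0125,-0.05,0,0,0,0,-0.1375,-0.0125,-0.05,0,0,0,0,-0.1375,-0.0125,-0.05,0,0,0,0]'

```text
time: 8.38
eef_pos: [0.4466, -0.3305, 0.2565]
tcp_rot: [0.743, 0.67, 0.0, -0.002]
contact_force: [0.2, -0.8, 0.1]
opening: 0.0
finger_force: 0.0
```

```bash
python3 - <<'E'
from stopfit import *
snap('wrist','w5')
x,c=fit(['w5'],(-.053,.2));print(x,c); print(fit(['w5','w4'],(-.053,.2)))
im=cv2.imread('pics/w5.png').astype(float); r=render('w5',-.0535,0); k=mask(cv2.imread('pics/w5.png'))
for d in range(2):
    for m in (r>.5,k>0): 
        ii=np.argwhere(m); print(ii.min(0),ii.max(0),ii.mean(0).round(1))
    break
# y-edges per column of bar in red mask, in both views -> stop centre
for f in ('w1','w5'):
    m=mask(cv2.imread(f'pics/{f}.png'));
    for bx in (-.05,-.04,-.01,.01) if f=='w5' else ():
        print(f,bx,[ (by,int(m[tuple(proj(f,B(bx,by,.073 if bx>-.03 else .0895))[::-1].round().astype(int))])) for by in np.arange(-.067,-.038,.002).round(4)])
E
```

```text
[-0.05348486 -0.48209229] [np.float32(0.11332285)]
(array([-0.05370054, -0.04994235]), [np.float32(0.16729186), np.float32(0.26078215)])
[ 98 282] [114 373] [106.4 327. ]
[ 99 281] [163 511] [109.3 334.3]
w5 -0.05 [(np.float64(-0.067), 0), (np.float64(-0.065), 0), (np.float64(-0.063), 0), (np.float64(-0.061), 0), (np.float64(-0.059), 1), (np.float64(-0.057), 1), (np.float64(-0.055), 1), (np.float64(-0.053), 1), (np.float64(-0.051), 1), (np.float64(-0.049), 1), (np.float64(-0.047), 0), (np.float64(-0.045), 0), (np.float64(-0.043), 0), (np.float64(-0.041), 0), (np.float64(-0.039), 0)]
w5 -0.04 [(np.float64(-0.067), 0), (np.float64(-0.065), 0), (np.float64(-0.063), 0), (np.float64(-0.061), 0), (np.float64(-0.059), 1), (np.float64(-0.057), 1), (np.float64(-0.055), 1), (np.float64(-0.053), 1), (np.float64(-0.051), 1), (np.float64(-0.049), 1), (np.float64(-0.047), 0), (np.float64(-0.045), 0), (np.float64(-0.043), 0), (np.float64(-0.041), 0), (np.float64(-0.039), 0)]
w5 -0.01 [(np.float64(-0.067), 0), (np.float64(-0.065), 0), (np.float64(-0.063), 0), (np.float64(-0.061), 0), (np.float64(-0.059), 1), (np.float64(-0.057), 1), (np.float64(-0.055), 1), (np.float64(-0.053), 1), (np.float64(-0.051), 1), (np.float64(-0.049), 1), (np.float64(-0.047), 0), (np.float64(-0.045), 0), (np.float64(-0.043), 0), (np.float64(-0.041), 0), (np.float64(-0.039), 0)]
w5 0.01 [(np.float64(-0.067), 0), (np.float64(-0.065), 0), (np.float64(-0.063), 0), (np.float64(-0.061), 1), (np.float64(-0.059), 1), (np.float64(-0.057), 1), (np.float64(-0.055), 1), (np.float64(-0.053), 1), (np.float64(-0.051), 1), (np.float64(-0.049), 1), (np.float64(-0.047), 0), (np.float64(-0.045), 0), (np.float64(-0.043), 0), (np.float64(-0.041), 0), (np.float64(-0.039), 0)]
```

Carriage is unmoved (−0.0535), stop ≈ 0. Quick confirmation press on the lug.

Scaled: 0.168 m / 0.8 = 0.21, 0.039 m / 0.8 = 0.0488.

inch_along --offsets '[0.05,0.025,0.0625,0,0,0,0,0.095,0.0488,0.125,0,0,0,0,0.095,0.0488,0.175,0,0,0,0,0.095,0.0488,0.2,0,0,0,0,0.095,0.0488,0.205,0,0,0,0,0.095,0.0488,0.2075,0,0,0,0,0.095,0.0488,0.21,0,0,0,0,0.095,0.0488,0.21,0,0,0,0]'

```text
time: 9.43
eef_pos: [0.4943, -0.26, 0.0914]
tcp_rot: [0.743, 0.67, 0.0, 0.001]
contact_force: [-0.1, -0.3, 1.2]
opening: -0.0
finger_force: 0.0
```

Scaled: 0.004 m / 0.8 = 0.005, 0.003 m / 0.8 = 0.0038.

inch_along --offsets '[0,0,0.0025,0,0,0,0,0,0,0.0038,0,0,0,0,0,0,0.005,0,0,0,0,0,0,0.005,0,0,0,0]'

```text
time: 9.93
eef_pos: [0.4939, -0.2596, 0.0863]
tcp_rot: [0.743, 0.67, -0.0, -0.0]
contact_force: [0.2, -0.1, 1.7]
opening: -0.002
finger_force: 0.0
```

```bash
python3 -c "
from h import *
print(ctrl.get_state()['eef_pos'],ctrl.get_state()['contact_force'])"
```

```text
[ 0.49386471 -0.25963449  0.08632568] [ 0.2326919  -0.11404436  1.67900247]
```

Scaled: 0.004 m / 0.8 = 0.005, 0.003 m / 0.8 = 0.0038.

inch_along --offsets '[0,0,0.0025,0,0,0,0,0,0,0.0038,0,0,0,0,0,0,0.005,0,0,0,0,0,0,0.005,0,0,0,0]'

```text
time: 10.42
eef_pos: [0.4939, -0.2599, 0.0853]
tcp_rot: [0.742, 0.67, -0.001, -0.001]
contact_force: [-6.0, 3.8, 14.1]
opening: -0.001
finger_force: 7.2
```

Hard stop reached (14 N): the stop is fully down. Now above the long block.

Careful with the scale: shifts go in shares of 0.8 m and turns go in shares of 4 rad. That gives: 0.095 m / 0.8 = 0.1188, -0.08 m / 0.8 = -0.1, 0.284 rad / 4 = 0.071.

inch_along --offsets '[0,0,-0.075,0,0,0,0,0.025,-0.0375,-0.1125,0,0,0.025,0.7,0.075,-0.075,-0.1,0,0,0.05,0.7,0.1188,-0.1,-0.0625,0,0,0.071,0.7,0.1188,-0.1,-0.0125,0,0,0.071,0.7,0.1188,-0.1,0,0,0,0.071,0.7,0.1188,-0.1,0,0,0,0.071,0.7,0.1188,-0.1,0,0,0,0.071,0.7]' --force 40

```text
time: 11.42
eef_pos: [0.4254, -0.1581, 0.084]
tcp_rot: [0.83, 0.558, 0.001, 0.001]
contact_force: [0.0, 0.3, -0.2]
opening: 0.699
finger_force: 0.0
```

```bash
python3 - <<'E'
from h import *
P=np.array([ctrl.get_state()['eef_pos'] for _ in range(3)]);s=ctrl.get_state();print(P,R.from_quat(s['tcp_rot']).as_matrix().round(4)[:,:2])
snap('wrist','w6')
cv2.imwrite('pics/w6b.png',cv2.resize(cv2.imread('pics/w6.png'),(800,600),interpolation=cv2.INTER_CUBIC))
E
```

```text
[[ 0.42540635 -0.15806068  0.08400953]
 [ 0.42540635 -0.15806068  0.08400953]
 [ 0.42540635 -0.15806068  0.08400953]] [[ 3.779e-01  9.258e-01]
 [ 9.259e-01 -3.779e-01]
 [-5.000e-04  2.900e-03]]
```

View pics/w6b.png

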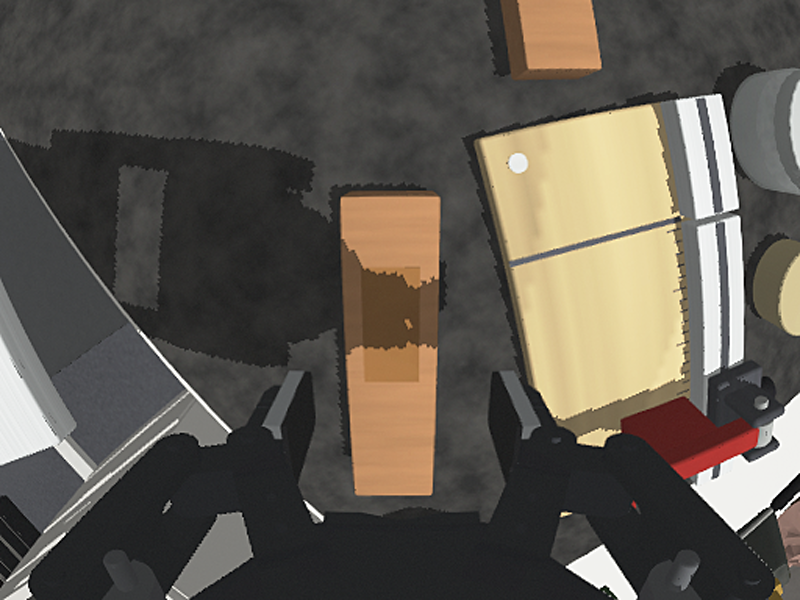

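The block is (343–437), parallel to the fingers (312–492) but about 8 px (3 mm) left of centre. Shifting 3 mm, then descending and gripping.

Scaled: 0.065 m / 0.8 = 0.0813, -0.003 m / 0.8 = -0.0038.

inch_along --offsets '[0,-0.0038,0.0563,0,0,0,0.7,0,-0.0038,0.0813,0,0,0,0.7,0,-0.0038,0.0813,0,0,0,0.7,0,-0.0038,0.0813,0,0,0,0.2,0,-0.0038,0.0813,0,0,0,0.2,0,-0.0038,0.0813,0,0,0,0.2,0,-0.0038,0.0813,0,0,0,0.2]' --force 50

```text
time: 12.35
eef_pos: [0.4229, -0.1568, 0.0192]
tcp_rot: [0.83, 0.558, 0.001, 0.002]
contact_force: [-0.2, -0.3, 6.3]
opening: 0.477
finger_force: 53.2
```

```bash
python3 - <<'E'
from h import *
P=[ctrl.get_state()];s=P[0];print(s['eef_pos'],R.from_quat(s['tcp_rot']).as_matrix().round(4)[:,:2])
E
```

```text
[ 0.4228799  -0.15681727  0.01924684] [[ 3.774e-01  9.261e-01]
 [ 9.261e-01 -3.774e-01]
 [-8.000e-04  3.800e-03]]
```

Scaled: 0.119 m / 0.8 = 0.1488, 0.07 m / 0.8 = 0.0875, -0.285 rad / 4 = -0.0713.

inch_along --offsets '[0,0,-0.0375,0,0,0,0.2,0.025,0.0375,-0.075,0,0,-0.025,0.2,0.0625,0.0875,-0.0813,0,0,-0.05,0.2,0.0756,0.1313,-0.0813,0,0,-0.0713,0.2,0.0756,0.1488,-0.0625,0,0,-0.0713,0.2,0.0756,0.1488,-0.05,0,0,-0.0713,0.2,0.0756,0.1488,-0.05,0,0,-0.0713,0.2,0.0756,0.1488,-0.05,0,0,-0.0713,0.2]'

```text
time: 13.35
eef_pos: [0.5535, -0.1445, 0.0574]
tcp_rot: [0.742, 0.67, -0.0, -0.0]
contact_force: [0.8, -0.7, -0.9]
opening: 0.482
finger_force: 52.2
```

```bash
python3 - <<'E'
from stopfit import *
s=ctrl.get_state();p=s['eef_pos'];print(p,(p-O)@ex,(p-O)@ey,R.from_quat(s['tcp_rot']).as_matrix().round(4)[:,:2])
snap('wrist','w7')
# edges of stock top face & board lines visible?
E
```

```text
[ 0.55353988 -0.14446867  0.05736196] 0.00232178279933356 0.066110830955981 [[ 1.021e-01  9.948e-01]
 [ 9.948e-01 -1.021e-01]
 [ 3.000e-04 -7.000e-04]]
```

Scaled: 0.019 m / 0.8 = 0.0238, 0.018 m / 0.8 = 0.0225.

inch_along --offsets '[-0.01,0.0025,0.015,0,0,0,0.2,-0.015,0.0038,0.02,0,0,0,0.2,-0.015,0.0038,0.0225,0,0,0,0.2,-0.015,0.0038,0.0238,0,0,0,0.2,-0.015,0.0038,0.0238,0,0,0,0.2]'

```text
time: 14.02
eef_pos: [0.5561, -0.1568, 0.0384]
tcp_rot: [0.742, 0.67, 0.0, -0.0]
contact_force: [0.4, 0.3, -1.7]
opening: 0.476
finger_force: 52.2
```

```bash
python3 - <<'E'
from stopfit import *
s=ctrl.get_state();p=s['eef_pos'];print(p,(p-O)@ex,(p-O)@ey,s['contact_force'])
E
```

```text
[ 0.55614847 -0.15684287  0.03844386] 0.006176504980316335 0.054066523658088644 [ 0.36052607  0.26198794 -1.68298652]
```

Scaled: -0.008 m / 0.8 = -0.01, -0.006 m / 0.8 = -0.0075.

inch_along --offsets '[0,0,0.0013,0,0,0,0.2,-0.0038,0,0.0019,0,0,0,0.2,-0.0075,0.0013,0.0019,0,0,0,0.2,-0.01,0.0025,0.0019,0,0,0,0.2,-0.01,0.0038,0.0019,0,0,0,0.2,-0.01,0.0038,0.0019,0,0,0,0.2]'

```text
time: 14.78
eef_pos: [0.5565, -0.1631, 0.0374]
tcp_rot: [0.743, 0.669, -0.001, -0.004]
contact_force: [-7.0, 7.9, 8.3]
opening: 0.474
finger_force: 53.4
```

```bash
python3 - <<'E'
from stopfit import *
s=ctrl.get_state();p=s['eef_pos'];print(p,(p-O)@ex,(p-O)@ey,s['contact_force'],s['wrist_torque'])
E
```

```text
[ 0.5564519  -0.16314158  0.03738501] 0.007119567455401891 0.04783145834580353 [-7.03173575  7.89672196  8.25588766] [ 1.0993544   1.05983411 -0.39788431]
```

Scaled: -0.003 m / 0.8 = -0.0038, -0.002 m / 0.8 = -0.0025.

inch_along --offsets '[-0.0013,0.0013,0,0,0,0,0.2,-0.0025,0.0025,0,0,0,0,0.2,-0.0038,0.0025,0,0,0,0,0.2,-0.0038,0.0025,0,0,0,0,0.2]'

```text
time: 15.28
eef_pos: [0.5566, -0.1632, 0.0375]
tcp_rot: [0.743, 0.669, -0.0, -0.008]
contact_force: [-11.8, 15.7, 15.7]
opening: 0.474
finger_force: 54.2
```

```bash
python3 - <<'E'
from stopfit import *
s=ctrl.get_state();p=s['eef_pos'];print(p,(p-O)@ex,(p-O)@ey,s['contact_force'],s['wrist_torque'],R.from_quat(s['tcp_rot']).as_matrix().round(4)[:,:2])
snap('scene','sc8');snap('wrist','w8');print(fit(['sc8'],(-.053,0)))
im=np.zeros((560,760,3),np.uint8)
a=cv2.resize(cv2.imread('pics/sc8.png')[195:295,215:315],(400,400),interpolation=2); im[:400,:400]=a
b=cv2.resize(cv2.imread('pics/w8.png'),(360,270)); im[:270,400:]=b; cv2.imwrite('pics/c8.png',im)
E
```

```text
[ 0.55657323 -0.16318253  0.03746363] 0.007244427871727799 0.04780307527712116 [-11.79822773  15.66493648  15.71040431] [ 2.43067412  1.66643683 -0.31935508] [[ 0.1046  0.9945]
 [ 0.9945 -0.1045]
 [ 0.0107 -0.0124]]
(array([-0.05021875, -0.0640625 ]), [np.float32(0.37579492)])
```

Scaled: -0.0015 m / 0.8 = -0.0019, -0.001 m / 0.8 = -0.0013.

inch_along --offsets '[0,0,-0.0019,0,0,0,0.2,0,0,-0.0019,0,0,0,0.2,-0.0013,0.0013,-0.0019,0,0,0,0.2,-0.0013,0.0013,-0.0019,0,0,0,0.2]'

```text
time: 15.88
eef_pos: [0.5564, -0.1644, 0.0375]
tcp_rot: [0.743, 0.669, -0.001, -0.009]
contact_force: [-10.1, 15.1, 10.7]
opening: 0.474
finger_force: 53.6
```

```bash
python3 - <<'E'
from stopfit import *
s=ctrl.get_state();p=s['eef_pos'];print(p,(p-O)@ex,(p-O)@ey,s['contact_force'],s['wrist_torque'],R.from_quat(s['tcp_rot']).as_matrix().round(4)[:,:2])
E
```

```text
[ 0.55643218 -0.16435861  0.03752306] 0.007223834547903164 0.04661874796909804 [-10.12388076  15.11124309  10.7421574 ] [ 2.15783268  1.71565063 -0.35381273] [[ 0.1045  0.9944]
 [ 0.9945 -0.1044]
 [ 0.0105 -0.0145]]
```

Scaled: -0.2 m / 0.8 = -0.25, -0.002 m / 0.8 = -0.0025.

inch_along --offsets '[0.0025,-0.0025,-0.0013,0,0,0,0.2,0.0025,-0.0025,-0.0013,0,0,0,0.62,0.0025,-0.0025,-0.0013,0,0,0,0.62,0.0025,-0.0025,-0.0375,0,0,0,0.62,0,-0.0025,-0.1,0,0,0,0.62,-0.0625,-0.0025,-0.1625,0,0,0,0.62,-0.125,-0.0025,-0.225,0,0,0,0.62,-0.1625,-0.0025,-0.25,0,0,0,0.62,-0.1625,-0.0025,-0.25,0,0,0,0.62]'

```text
time: 17.0
eef_pos: [0.5469, -0.3032, 0.2434]
tcp_rot: [0.744, 0.669, 0.0, 0.005]
contact_force: [-0.4, 0.7, -0.2]
opening: 0.619
finger_force: 0.0
```

```bash
python3 - <<'E'
from stopfit import *
s=ctrl.get_state();print(s['eef_pos'],s['time'])
snap('wrist','w9');snap('scene','sc9')
C=[B(x,y,.052) for x,y in ((.03,-.0465),(-.012,-.0465),(.03,.1085),(-.012,.1085))]
pts=[proj('w9',c).round(1) for c in C];print(pts)
im=cv2.imread('pics/w9.png');P=np.array(pts);lo=(P.min(0)-30).clip(0).astype(int);hi=(P.max(0)+30).clip(0,[512,384]).astype(int);k=3
a=cv2.resize(im[lo[1]:hi[1],lo[0]:hi[0]],None,fx=k,fy=k,interpolation=cv2.INTER_CUBIC)[:600,:800];print(lo,a.shape);cv2.imwrite('pics/w9b.png',a)
E
```

```text
[ 0.5468823  -0.30320631  0.24338461] 17.0
[array([270.5, 129.9]), array([232.9, 130.2]), array([270.1,  -3.8]), array([232.3,  -3.5])]
[202   0] (480, 294, 3)
```

View pics/w9b.png

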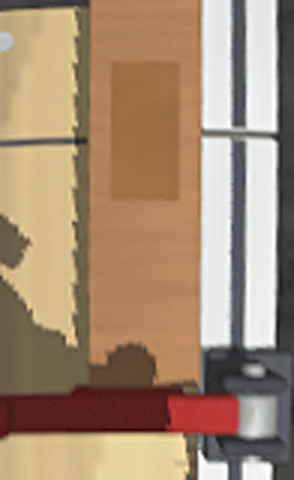

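The block's top runs parallel to the fence (crop x 88→90 left, 202→200 right), snug on the fence edge at 203. Its end at v≈384 sits under the bar (388–430), within about 2 mm of the predicted gauging plane. I'll check the end gap numerically from a closer view.

Scaled: 0.1 m / 0.8 = 0.125, -0.03 m / 0.8 = -0.0375.

inch_along --offsets '[-0.025,-0.0063,0.05,0,0,0,0.62,-0.0375,-0.0125,0.1,0,0,0,0.62,-0.0375,-0.0125,0.125,0,0,0,0.62,-0.0375,-0.0125,0.125,0,0,0,0.62,-0.0375,-0.0125,0.125,0,0,0,0.62]'

```text
time: 17.73
eef_pos: [0.5338, -0.3273, 0.14]
tcp_rot: [0.742, 0.671, 0.0, 0.001]
contact_force: [0.1, -0.0, 0.3]
opening: 0.62
finger_force: 0.0
```

```bash
python3 - <<'E'
from stopfit import *
c=snap('wrist','w10');t=c['xyz'];print('cam',(t-O)@ex,(t-O)@ey,t[2])
im=cv2.imread('pics/w10.png').astype(np.float32)
def smp(x,y,z):
    u,v=proj('w10',B(x,y,z)); return cv2.getRectSubPix(im,(1,1),(float(u),float(v)))[0,0].astype(int)
print('end profile at z=.052')
for y in np.arange(-.066,-.034,.0015): print(round(y,4),*[smp(x,y,.052) for x in (-.008,.0,.01,.02)])
print('side profile')
for x in np.arange(-.02,.04,.0015): print(round(x,4),*[smp(x,y,.052) for y in (-.03,0,.03,.06)])
E
```

```text
cam 0.0019493867798828807 -0.0412323085595214 0.28133666797371776
end profile at z=.052
-0.066 [153 208 228] [104 140 160] [ 81 107 121] [151 206 227]
-0.0645 [156 213 230] [164 223 237] [ 82 110 121] [124 167 185]
-0.063 [102 135 179] [ 99 132 179] [ 60  76 126] [ 87 115 166]
-0.0615 [ 44  44 160] [ 44  46 163] [ 47  50 168] [ 49  51 175]
-0.06 [ 50  54 176] [ 51  54 179] [ 51  55 178] [ 53  56 184]
-0.0585 [ 51  54 175] [ 50  53 176] [ 50  54 177] [ 52  56 182]
-0.057 [ 50  55 173] [ 50  54 175] [ 51  55 177] [ 52  56 181]
-0.0555 [ 49  52 172] [ 51  53 175] [ 50  53 177] [ 51  54 180]
-0.054 [ 48  52 170] [ 50  54 174] [ 49  53 175] [ 50  55 179]
-0.0525 [ 49  52 171] [ 50  54 174] [ 50  54 176] [ 51  55 178]
-0.051 [ 49  53 171] [ 50  53 175] [ 51  54 178] [ 51  55 180]
-0.0495 [ 48  51 162] [ 46  50 163] [ 48  51 163] [ 46  51 162]
-0.048 [31 33 97] [30 31 96] [28 28 91] [33 37 91]
-0.0465 [53 69 91] [54 71 93] [52 68 90] [ 71  96 109]

[... 2305 characters left out ...]
31 180] [ 93 133 181]
0.0235 [ 99 140 192] [ 95 134 185] [ 93 132 181] [ 91 132 180]
0.025 [ 98 141 193] [ 94 135 185] [ 92 132 180] [ 92 133 180]
0.0265 [ 92 137 192] [ 94 136 187] [ 91 130 179] [ 93 134 182]
0.028 [166 180 199] [129 154 183] [100 134 172] [ 79 123 176]
0.0295 [237 237 234] [237 236 233] [240 238 233] [222 222 220]
0.031 [233 234 232] [230 230 229] [232 232 230] [233 233 231]
0.0325 [235 236 234] [230 230 229] [229 229 227] [228 228 227]
0.034 [234 235 233] [229 230 229] [229 229 228] [229 230 228]
0.0355 [236 237 235] [228 230 227] [226 227 224] [225 226 224]
0.037 [241 243 240] [226 227 224] [229 230 228] [233 233 232]
0.0385 [92 85 83] [87 83 81] [87 82 81] [191 190 187]
```

Gap to the fence ≤2 mm and to the stop about 2–3 mm, so margins are thin. I'll nudge the block with shut fingers, first on its far end toward the stop.

Scaled: 0.255 m / 0.8 = 0.3188, 0.235 m / 0.8 = 0.2938.

inch_along --offsets '[0.075,0.0025,-0.0125,0,0,0,0,0.15,0.005,-0.0125,0,0,0,0,0.225,0.0075,-0.0125,0,0,0,0,0.2938,0.01,-0.0125,0,0,0,0,0.3188,0.01,0.025,0,0,0,0,0.3188,0.01,0.075,0,0,0,0,0.3188,0.01,0.1125,0,0,0,0,0.3188,0.01,0.1225,0,0,0,0,0.3188,0.01,0.1225,0,0,0,0]'

```text
time: 18.9
eef_pos: [0.5675, -0.0747, 0.0416]
tcp_rot: [0.742, 0.67, 0.0, 0.001]
contact_force: [-0.1, 0.4, 0.7]
opening: -0.006
finger_force: 0.0
```

```bash
python3 - <<'E'
from stopfit import *
s=ctrl.get_state();p=s['eef_pos'];print(p,(p-O)@ex,(p-O)@ey,s['contact_force'])
E
```

```text
[ 0.56748055 -0.07473585  0.0416175 ] 0.009091163482135593 0.1369001962631996 [-0.14283241  0.3926506   0.69703208]
```

Scaled: -0.016 m / 0.8 = -0.02, -0.0145 m / 0.8 = -0.0181.

inch_along --offsets '[-0.0125,0,0,0,0,0,0,-0.0163,0,0,0,0,0,0,-0.0181,0,0,0,0,0,0,-0.02,0,0,0,0,0,0,-0.02,0,0,0,0,0,0]'

```text
time: 19.52
eef_pos: [0.5649, -0.0905, 0.0404]
tcp_rot: [0.742, 0.67, -0.0, -0.0]
contact_force: [-0.2, 0.0, 0.1]
opening: 0.004
finger_force: 0.0
```

inch_along --offsets '[-0.0013,0,0,0,0,0,0,-0.0025,0,0,0,0,0,0,-0.0025,0,0,0,0,0,0]'

```text
time: 19.9
eef_pos: [0.5647, -0.0924, 0.0404]
tcp_rot: [0.742, 0.67, -0.0, -0.0]
contact_force: [-0.6, 0.8, 0.2]
opening: -0.0
finger_force: 0.0
```

```bash
python3 - <<'E'
from stopfit import *
s=ctrl.get_state();p=s['eef_pos'];print(p,(p-O)@ex,(p-O)@ey,s['contact_force'])
E
```

```text
[ 0.56469341 -0.09244065  0.04038167] 0.008120861977243918 0.11900373198510844 [-0.61083142  0.81177831  0.20896155]
```

Scaled: -0.002 m / 0.8 = -0.0025, -0.001 m / 0.8 = -0.0013.

inch_along --offsets '[-0.0013,0,0,0,0,0,0,-0.0025,0,0,0,0,0,0,-0.0025,0,0,0,0,0,0]'

```text
time: 20.27
eef_pos: [0.5645, -0.0937, 0.0404]
tcp_rot: [0.742, 0.67, 0.0, -0.001]
contact_force: [0.6, 4.8, 0.7]
opening: 0.002
finger_force: 2.3
```

inch_along --offsets '[-0.0013,0,0,0,0,0,0,-0.0025,0,0,0,0,0,0,-0.0025,0,0,0,0,0,0]'

```text
time: 20.65
eef_pos: [0.5644, -0.0938, 0.0404]
tcp_rot: [0.743, 0.67, 0.002, -0.002]
contact_force: [1.8, 10.6, 1.5]
opening: -0.004
finger_force: 5.3
```

```bash
python3 - <<'E'
from stopfit import *
s=ctrl.get_state();p=s['eef_pos'];print(p,(p-O)@ex,(p-O)@ey,s['contact_force'])
E
```

```text
[ 0.56438168 -0.09380026  0.04042372] 0.007949162276753236 0.11761945520661235 [ 1.84912848 10.61049282  1.49419488]
```

Block butted against the stop (10 N, no motion). Now the side nudge to the fence.

Scaled: -0.087 m / 0.8 = -0.1088, -0.05 m / 0.8 = -0.0625.

inch_along --offsets '[0.0125,0,0,0,0,0,0,0.0125,0,-0.05,0,0,0,0,-0.0375,-0.0375,-0.0625,0,0,0,0,-0.0938,-0.0688,-0.0625,0,0,0,0,-0.1088,-0.07,-0.0375,0,0,0,0,-0.1088,-0.07,0.0063,0,0,0,0,-0.1088,-0.07,0.0063,0,0,0,0,-0.1088,-0.06,0.0063,0,0,0,0,-0.1088,-0.05,0.0063,0,0,0,0,-0.1088,-0.05,0.0063,0,0,0,0]'

```text
time: 21.9
eef_pos: [0.5175, -0.1794, 0.0369]
tcp_rot: [0.742, 0.67, 0.0, 0.002]
contact_force: [-0.8, -0.3, 0.2]
opening: 0.003
finger_force: 0.0
```

```bash
python3 - <<'E'
from stopfit import *
s=ctrl.get_state();p=s['eef_pos'];print(p,(p-O)@ex,(p-O)@ey,s['contact_force'])
E
```

```text
[ 0.51747779 -0.17942635  0.03690209] -0.02999409277926425 0.027663802938927437 [-0.76657707 -0.28257395  0.16599575]
```

Scaled: 0.0045 m / 0.8 = 0.0056, 0.003 m / 0.8 = 0.0038.

inch_along --offsets '[0,0.0019,0,0,0,0,0,0,0.0038,0,0,0,0,0,0,0.0056,0,0,0,0,0,0,0.0056,0,0,0,0,0]'

```text
time: 22.4
eef_pos: [0.5197, -0.1792, 0.0353]
tcp_rot: [0.742, 0.67, -0.0, -0.001]
contact_force: [-1.8, 1.1, 1.1]
opening: -0.001
finger_force: 0.9
```

inch_along --offsets '[0,0.0013,0,0,0,0,0,0,0.0025,0,0,0,0,0,0,0.0025,0,0,0,0,0]'

```text
time: 22.78
eef_pos: [0.5199, -0.1792, 0.0353]
tcp_rot: [0.742, 0.67, -0.002, -0.003]
contact_force: [-8.3, 1.0, 6.7]
opening: 0.0
finger_force: 4.5
```

```bash
python3 - <<'E'
from stopfit import *
s=ctrl.get_state();p=s['eef_pos'];print(p,(p-O)@ex,(p-O)@ey,s['contact_force'])
E
```

```text
[ 0.51986597 -0.17919875  0.0353065 ] -0.027641505530221176 0.028133342731696254 [-8.29153695  1.02454481  6.71308049]
```

Block is seated on both faces. Now retract, turn 90° and go above the lug.

Scaled: -0.1 m / 0.8 = -0.125, -0.082 m / 0.8 = -0.1025, 1.54 rad / 4 = 0.385.

inch_along --offsets '[0,-0.0188,0,0,0,0,0,0,-0.025,-0.0625,0,0,0.025,0,-0.0375,-0.025,-0.1125,0,0,0.07,0.5,-0.075,-0.025,-0.125,0,0,0.115,0.5,-0.1025,-0.025,-0.125,0,0,0.16,0.5,-0.1025,-0.025,-0.125,0,0,0.205,0.5,-0.1025,-0.025,-0.125,0,0,0.25,0.5,-0.1025,-0.025,-0.125,0,0,0.295,0.5,-0.1025,-0.025,-0.125,0,0,0.34,0.5,-0.1025,-0.025,-0.125,0,0,0.385,0.5]'

```text
time: 24.02
eef_pos: [0.4937, -0.259, 0.1351]
tcp_rot: [0.999, -0.039, 0.001, 0.0]
contact_force: [-0.1, -0.2, 0.1]
opening: 0.499
finger_force: 0.0
```

inch_along --offsets '[0,0,0,0,0,0.0075,0.5,0,0,0,0,0,0.0075,0.5]' --force 20

```text
time: 24.28
eef_pos: [0.4938, -0.2591, 0.1353]
tcp_rot: [0.999, -0.05, 0.0, 0.0]
contact_force: [0.3, -0.1, -0.0]
opening: 0.499
finger_force: 0.0
```

```bash
python3 - <<'E'
from stopfit import *
s=ctrl.get_state();p=s['eef_pos'];print(p,(p-O)@ex,(p-O)@ey,R.from_quat(s['tcp_rot']).as_matrix().round(3)[:,:2],s['qpos'])
snap('scene','sc11');c=snap('wrist','w11')
t=c['xyz'];print('cam',(t-O)@ex,(t-O)@ey,t[2])
im=cv2.imread('pics/w11.png').astype(np.float32)
def smp(x,y,z):
    u,v=proj('w11',B(x,y,z)); return (cv2.getRectSubPix(im,(1,1),(float(u),float(v)))[0,0].astype(int) if 0<u<511 and 0<v<383 else None)
for y in np.arange(-.066,-.034,.0015): print(round(y,4),*[smp(x,y,.052) for x in (-.008,.0,.01,.02)])
print('side')
for x in np.r_[np.arange(-.018,-.008,.0015),np.arange(.0235,.034,.0015)]: print(round(x,4),*[smp(x,y,.052) for y in (-.03,0,.03,.06)])
E
```

```text
[ 0.4937582  -0.25905186  0.13533561] -0.0454844640284982 -0.05396231064381787 [[ 0.995 -0.099]
 [-0.099 -0.995]
 [ 0.     0.   ]] [-6.65220773e-01  1.29391685e-01  1.94630860e+00  2.14607572e-04
  1.06543240e+00  1.00459733e+00]
cam 0.03133815674501669 -0.053196646206925075 0.27685597662954947
-0.066 [141 192 216] [155 212 229] [157 213 230] [155 211 229]
-0.0645 [142 192 217] [155 211 229] [157 213 230] [155 211 229]
-0.063 [146 200 222] [161 221 235] [161 219 234] [165 224 238]
-0.0615 [ 65  81 149] [ 47  55 132] [ 40  48 130] [ 44  51 143]
-0.06 [ 48  50 167] [ 48  51 170] [ 50  54 178] [ 53  57 187]
-0.0585 [ 52  54 175] [ 51  54 177] [ 50  53 175] [ 52  57 182]
-0.057 [ 50  53 172] [ 51  54 174] [ 50  53 174] [ 53  57 181]
-0.0555 [ 48  51 171] [ 50  53 174] [ 52  55 176] [ 50  53 179]
-
[... 1109 characters left out ...]
[135 184 206]
-0.012 [ 95 137 186] [ 82 117 160] [ 88 126 173] [48 68 96]
-0.0105 [ 94 134 184] [ 89 128 174] [ 91 131 177] [ 90 128 175]
-0.009 [ 94 135 184] [ 89 126 172] [ 91 129 175] [ 89 126 171]
0.0235 [101 144 196] [ 96 136 186] [ 95 135 185] [ 92 133 181]
0.025 [100 145 197] [ 96 137 187] [ 95 136 187] [ 92 133 181]
0.0265 [102 146 200] [ 97 139 189] [ 95 136 185] [ 92 132 182]
0.028 [ 72 108 152] [ 73 112 159] [ 87 126 177] [ 84 127 177]
0.0295 [217 217 212] [204 203 200] [164 168 168] [152 152 151]
0.031 [229 230 228] [225 226 223] [226 227 224] [228 229 226]
0.0325 [228 229 226] [226 226 224] [226 227 224] [228 228 226]
0.034 [227 229 227] [224 225 222] [223 224 222] [225 225 223]
```

Camera above the fence shows no gap on the fence side. Pinch the lug.

Scaled: 0.066 m / 0.8 = 0.0825, 0.064 m / 0.8 = 0.08.

inch_along --offsets '[-0.0013,0,0.05,0,0,0,0.5,-0.0013,0,0.08,0,0,0,0.5,-0.0013,0,0.0825,0,0,0,0.5,-0.0013,0,0.0825,0,0,0,0,-0.0013,0,0.0825,0,0,0,0,-0.0013,0,0.0825,0,0,0,0,-0.0013,0,0.0825,0,0,0,0]' --force 25

```text
time: 25.25
eef_pos: [0.4938, -0.2598, 0.0709]
tcp_rot: [0.999, -0.051, 0.001, 0.001]
contact_force: [-0.5, 0.1, 3.5]
opening: 0.156
finger_force: 28.3
```

```bash
python3 - <<'E'
from stopfit import *
s=ctrl.get_state();p=s['eef_pos'];print(p,(p-O)@ex,(p-O)@ey,s['contact_force'])
E
```

```text
[ 0.49376966 -0.2597542   0.07086857] -0.0454015614341527 -0.054659825271418036 [-0.45780153  0.05373671  3.51982336]
```

Scaled: -0.0687 m / 0.8 = -0.0859, -0.0507 m / 0.8 = -0.0634.

inch_along --offsets '[0.0025,0,-0.0169,0,0,0,0,0.0096,0,-0.0339,0,0,0,0,0.0181,0,-0.0494,0,0,0,0,0.0289,0,-0.0634,0,0,0,0,0.0419,0,-0.0753,0,0,0,0,0.056,0,-0.0859,0,0,0,0]'

```text
time: 26.0
eef_pos: [0.5366, -0.264, 0.1378]
tcp_rot: [0.999, -0.05, -0.002, 0.0]
contact_force: [-0.7, -6.0, -7.5]
opening: 0.154
finger_force: 25.6
```

```bash
python3 - <<'E'
from stopfit import *
s=ctrl.get_state();p=s['eef_pos'];print(p,(p-O)@ex,(p-O)@ey,s['contact_force'],s['wrist_torque'])
snap('scene','sc12');print(fit(['sc12'],(-.053,.9)))
E
```

```text
[ 0.53663422 -0.26399935  0.13778637] -0.002327741766700944 -0.05451928679027529 [-0.65059963 -5.95178647 -7.47046251] [-0.97723362  0.22591224 -0.07571592]
(array([-0.05408594,  0.75771484]), [np.float32(0.4779018)])
```

Scaled: 0.0903 m / 0.8 = 0.1129, 0.0816 m / 0.8 = 0.102.

inch_along --offsets '[0.0158,0,-0.008,0,0,0,0,0.0325,0,-0.0134,0,0,0,0,0.0499,0,-0.0164,0,0,0,0,0.0676,0,-0.0168,0,0,0,0,0.0851,0,-0.0144,0,0,0,0,0.102,0,-0.0096,0,0,0,0,0.1129,0,-0.0049,0,0,0,0,0.1129,0,-0.0049,0,0,0,0]'

```text
time: 27.05
eef_pos: [0.6282, -0.274, 0.1439]
tcp_rot: [0.999, -0.05, 0.001, 0.001]
contact_force: [-0.4, -5.9, 2.6]
opening: 0.149
finger_force: 24.4
```

```bash
python3 - <<'E'
from stopfit import *
s=ctrl.get_state();p=s['eef_pos'];print(p,(p-O)@ex,(p-O)@ey,s['contact_force'],s['wrist_torque'])
snap('scene','sc13');print(fit(['sc13'],(-.053,1.7)))
E
```

```text
[ 0.62820804 -0.27404545  0.14393654] 0.08979258502170985 -0.055190931116098484 [-0.38559277 -5.91009354  2.60684191] [-0.83971142  0.23574588  0.03289291]
(array([-0.05328857,  1.72071533]), [np.float32(0.7083333)])
```

Scaled: -0.15 m / 0.8 = -0.1875, -0.12 m / 0.8 = -0.15.

inch_along --offsets '[0,0,0,0,0,0,0.45,0,0,0,0,0,0,0.45,0,0,-0.0375,0,0,0,0.45,0,0,-0.1,0,0,0,0.45,-0.075,0,-0.125,0,0,0,0.45,-0.15,0,-0.125,0,0,0,0.45,-0.1875,0,-0.125,0,0,0,0.45,-0.1875,0,-0.125,0,0,0,0.45]'

```text
time: 28.1
eef_pos: [0.4768, -0.2565, 0.242]
tcp_rot: [0.999, -0.051, 0.0, -0.001]
contact_force: [0.7, -0.1, -0.8]
opening: 0.452
finger_force: 0.0
```

```bash
python3 - <<'E'
from stopfit import *
print(ctrl.get_state()['contact_force'])
snap('wrist','w14');snap('scene','sc14')
for v in (['w14'],['sc14'],['w14','sc14']): print(fit(v,(-.053,1.6)))
from stopfit import *
c=np.load('pics/w14.npz');t=c['t'];print('cam',(t-O)@ex,(t-O)@ey,t[2])
im=cv2.imread('pics/w14.png').astype(np.float32)
def smp(x,y,z):
    u,v=proj('w14',B(x,y,z)); return (cv2.getRectSubPix(im,(1,1),(float(u),float(v)))[0,0].astype(int) if 0<u<511 and 0<v<383 else None)
for y in np.arange(-.056,-.036,.0015): print(round(y,4),*[smp(x,y,.052) for x in (-.008,.0,.01,.02)])
print('side')
for x in np.r_[np.arange(-.018,-.008,.0015),np.arange(.0235,.034,.0015)]: print(round(x,4),*[smp(x,y,.052) for y in (-.03,0,.03,.06,.09)])
print('far')
for y in np.arange(.1,.116,.0015): print(round(y,4),*[smp(x,y,.052) for x in (-.008,.0,.01,.02)])
E
```

```text
[ 0.65478856 -0.13269873 -0.83526926]
(array([-0.05425321,  1.68056576]), [np.float32(0.12200031)])
(array([-0.05324683,  1.69880981]), [np.float32(0.486283)])
(array([-0.05457989,  1.68654501]), [np.float32(0.12822752), np.float32(0.49339935)])
cam 0.014170990786521048 -0.05278081037053798 0.3834962779212727
-0.056 [143 195 218] [154 208 227] [22 25 70] [ 52  58 187]
-0.0545 [144 196 218] [150 204 225] [23 25 70] [ 52  58 186]
-0.053 [144 196 218] [148 202 223] [23 25 69] [ 51  56 184]
-0.0515 [144 197 220] [149 202 223] [24 24 70] [ 52  56 183]
-0.05 [147 200 223] [150 205 226] [27 25 70] [ 51  55 181]
-0.0485 [134 183 205] [153 207 232] [24 24 70] [ 51  54 182]
-0.047 [ 61  85 113] [41 57 77] [30 35 74] [ 43  43 149]
-0.0455 [ 93 132 182] [49 69 93] [51 70 96] [ 43  56 103]
-0.044 [ 92 132 179] [52 72 95] [53 74 97] [54 75 95]
-0.0425 [ 92 132 180] [52 72 96] [52 72 96] [50 72 95]
-0.041 [ 93 133 181] [53 72 97] [51 72 97] [52 72 96]

[... 1242 characters left out ...]
226]
0.034 [122 122 121] [229 229 227] [227 228 226] [227 229 226] [225 226 223]
far
0.1 [ 91 131 176] [ 91 131 178] [ 92 132 181] [ 95 136 183]
0.1015 [ 88 126 172] [ 90 129 175] [ 91 130 178] [ 93 133 181]
0.103 [ 88 127 173] [ 90 128 174] [ 90 130 177] [ 93 132 180]
0.1045 [ 90 130 179] [ 91 130 178] [ 92 133 182] [ 94 134 185]
0.106 [ 86 123 168] [ 93 135 185] [ 89 126 172] [ 86 121 163]
0.1075 [68 81 95] [61 64 69] [67 78 90] [63 68 74]
0.109 [47 57 65] [56 62 70] [61 61 59] [60 58 58]
0.1105 [44 62 82] [58 69 82] [61 63 63] [61 63 63]
0.112 [47 66 86] [56 71 87] [61 62 63] [59 61 63]
0.1135 [50 68 90] [55 73 94] [62 62 64] [57 60 62]
0.115 [51 72 95] [ 54  75 100] [61 63 63] [60 62 63]
```

Block is exactly placed. The stop is at about 1.69 rad; I'll push it further back with shut fingers for margin.

inch_along --offsets '[0.05,0,0.0375,0,0,0,0,0.0913,0,0.0875,0,0,0,0,0.0913,0,0.1075,0,0,0,0,0.0913,0,0.1075,0,0,0,0,0.1188,0,0.1075,0,0,0,0,0.1313,0,0.1075,0,0,0,0,0.14,0,0.1075,0,0,0,0,0.1475,0,0.1075,0,0,0,0,0.1513,0,0.1075,0,0,0,0]'

```text
time: 29.32
eef_pos: [0.5984, -0.2698, 0.1561]
tcp_rot: [0.999, -0.051, -0.0, -0.0]
contact_force: [-1.2, 0.7, 0.6]
opening: 0.0
finger_force: 0.4
```

inch_along --offsets '[-0.025,0,0,0,0,0,0,-0.075,0,-0.0625,0,0,0,0,-0.1375,0,-0.1075,0,0,0,0,-0.15,0,-0.1075,0,0,0,0,-0.15,0,-0.1075,0,0,0,0]'

```text
time: 29.95
eef_pos: [0.4787, -0.2574, 0.2418]
tcp_rot: [0.999, -0.051, 0.0, -0.0]
contact_force: [0.0, 0.0, -0.1]
opening: -0.0
finger_force: 0.0
```

```bash
python3 - <<'E'
from stopfit import *
snap('wrist','w15');print(fit(['w15'],(-.054,1.7)))
snap('scene','sc15');a=cv2.imread('pics/sc15.png')
im=cv2.imread('pics/w15.png').astype(np.float32)
def smp(x,y,z):
    u,v=proj('w15',B(x,y,z)); return cv2.getRectSubPix(im,(1,1),(float(u),float(v)))[0,0].astype(int)
for y in np.arange(-.0515,-.04,.0015): print(round(y,4),smp(-.008,y,.052))
for x in np.r_[np.arange(-.0165,-.009,.0015),np.arange(.025,.034,.0015)]: print(round(x,4),smp(x,0,.052),smp(x,.06,.052))
E
```

```text
(array([-0.05438672,  1.91181641]), [np.float32(0.082101)])
-0.0515 [144 196 219]
-0.05 [145 197 220]
-0.0485 [147 199 223]
-0.047 [ 83 116 145]
-0.0455 [ 92 132 180]
-0.044 [ 92 131 179]
-0.0425 [ 91 131 179]
-0.041 [ 93 133 181]
-0.0165 [ 72  96 108] [ 68  90 102]
-0.015 [ 74  98 110] [ 77 101 114]
-0.0135 [ 74 100 119] [ 70  92 101]
-0.012 [ 88 124 170] [ 85 124 171]
-0.0105 [ 89 126 174] [ 90 128 175]
-0.009 [ 90 127 173] [ 89 127 173]
0.025 [ 95 136 187] [ 92 133 181]
0.0265 [ 92 135 189] [ 88 129 181]
0.028 [120 145 175] [111 141 181]
0.0295 [224 224 220] [217 219 218]
0.031 [230 231 229] [232 232 229]
0.0325 [228 229 227] [229 229 227]
0.034 [229 229 227] [227 228 226]
```

Stop is at 1.91 rad, the block is undisturbed and the arm is clear. Handing in.

```bash
python3 -c "
from plant import ctrl, camrig, workorder
print(workorder.sign_off())"
```

```text
the job is handed in; nothing more can be done
None
```

Job handed in at about 30 s: the short block lies on the bench beside the board, the long block sits against the fence and the gauging plane, and the stop is up at about 1.91 rad. On the way, my first push on the stop slid off the lug and hit about 50 N at the wrist (limit 120 N). Views after that push and after the final flip show the carriage within about 1 mm of its start. The verdict was not shown to me.

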